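# Air the seedlings in the tabletop cold frame

## Robot

A 7-joint arm with a two-finger parallel gripper is mounted at the origin on the work surface. World frame = base frame: x ahead of the robot, y to its left, z up, the work surface at z = 0. Lengths are in mm, angles in rad, forces in N, time in s.
With the tool pointing down it reaches from about 400 to 875 mm from the base axis. Payload 4.4 kg.
Tool frame: the origin (TCP) lies at the very end of the fingers, on their centre line; the grasp point (between the pads) lies 19 mm behind it; z points along the fingers, y is the line along which they close (so a half turn about z gives the same grasp; the last joint's range is limited). The gripper opens to 85 mm and grips with 20 to 120 N. Pads are 22 mm wide; open, the fingers measure 114 mm over their backs; the gripper's body (76 mm by 85 mm) begins 54 mm behind the grasp point. The pads swing forward as they close: fully open they stand 13 mm farther back than shut.
Start: joints at [-1.334, 0.628, 0.038, 1.517, -0.027, 0.996, -0.02], TCP at [193.802, 620.45, 231.313] pointing down, gripper open.
Joint ranges: [-3.06, 3.06], [-0.37, 2.12], [-1.25, 1.32], [0.18, 2.47], [-1.1, 4.24], [0.23, 1.98], [-2.94, 2.94]. Speed limits (rad/s): [2.57, 2.57, 3.14, 3.14, 3.14, 3.14, 3.14].

## Interface

Orientations are given as [roll, pitch, yaw] about the fixed x, y, z axes, in that order (R = Rz(yaw) Ry(pitch) Rx(roll)).
In Python, from cell import read_state, get_image, camera_info, finish_job gives the robot as it stands.
- The arm moves only by the tool play_rows, never from a script. Its argument "deltas" is one flat list of numbers, 7 for each row, row after row: the shift along the tool's x, y, z in mm, then the turn, a rotation vector about the tool's x, y, z in rad, then the opening, from 0 (shut) to 1 (fully open). In form: [dx, dy, dz, ax, ay, az, grip, dx, dy, dz, ax, ay, az, grip, ...]. A call has 1 to 10 rows; each row is the pose to reach, as a shift and turn from the pose commanded when the call began, along the tool's axes at that moment; what a row does not reach only later rows make up. A row lasts 1/8 s, in which the tool goes at most 62.5 mm and 10.7 degrees, less where a joint would pass 70% of its speed; a pose out of reach is approached as far as the arm can. A call with a gripper value outside its range is refused whole. The fingers move at their own pace and stop on an object; the grip force is fixed at half the most. Time passes only in rows, so rows that repeat a pose let the fingers close. It gives the time, the measured TCP pose, the force, the opening and the grip force at its end, in the units of the state.
- read_state(): the state, without advancing time (a new reading comes with each control period).
- get_image(name): name is "scene" or "top" or "wrist"; returns the picture (384x512x3 uint8, red, green, blue); there is no depth.
- camera_info(name): a dict with "fx", "fy", "cx", "cy" (pixels), "T" (4x4, takes a point from camera to world coordinates). Camera axes: x right, y down, z forward; pixel columns grow to the right and rows downward; lengths in mm; the calibration is good to about 2 mm. A picture is of the moment at which its call begins: read the wrist's pose just before it. camera_info takes no time and is no camera call; for the wrist camera it gives the pose at the moment of the call.
- finish_job(): hands the job in; it is judged then, once.
The state is a dict: "clock": time; "qpos": joint angles; "qd": joint speeds; "tau": joint torques, N m; "eef_pos": TCP position; "tool_rot": TCP orientation; "force": force on the tool from outside, world axes, zero at the start; "torque": the same for the moment, N m; "width": finger opening in mm; "gripper_force": force on a finger pad.
Only numpy, scipy, OpenCV 4.12 (cv2) and the standard library are available. Lean on these libraries where they do the work, as an engineer would, in place of code of your own. Each camera call takes 0.05 s, during which the arm holds its last target. There are 200 camera calls.

## Task

The seedlings have come up and need air: push up the hinged clear leaf that covers their half of the little wooden cold frame and flip it right over its spine until it lies flat on the rear glazing. Keep the other leaf shut over the tray of bare soil, do not lift the cold frame or shove it about, and leave the other things on the table alone.

Things in the scene. Friction and masses are not known exactly. Their poses are not given: they have to be found in the camera images.
- frame: Cold frame: loose, bottomless cedar box, 3.5 kg, 210 mm deep (its x) by 320 wide (its y), walls 100 mm high. Origin: centre of its footprint, on the table; z up. Front = its -x side, facing world +y within 26 degrees. A spine runs along y at x = 0, 106 mm high; behind it lies the fixed rear glazing (x 4 to 105 mm, top at 106 mm), in front the two leaves, side by side, in the same plane.
- leaf_1 (a joint): Hinge angle of the leaf over the frame's +y half. 0 shut, flat over the front half; pi/2 upright on the spine; pi flipped over, flat on the rear glazing, its former underside then on top, 112 mm high. Stiff hinge: the leaf stays at any angle, does not fall, and takes 2 to 4 N at the lip to move. Starts shut.
- leaf_1_lip (a point): Underside of leaf 1's lip, middle of its width, 114 mm from the spine; moves with the leaf; 100 mm above the table when shut. The leaf is a rigid green-edged clear sheet, 152 mm wide, 6 thick, about 0.2 kg, from the spine to 123 mm out; its last 18 mm are an aluminium lip that overhangs the front wall along its whole width, only the table below: a fingertip goes under it.
- leaf_1_hinge (a point): Point on the spine axis at the middle of leaf 1 (frame y = +80 mm), 106 mm above the table: the leaf turns about this horizontal axis, level with the shut leaf's top face.
- leaf_2 (a joint): Hinge angle of the twin leaf over the frame's -y half; same build, stiffness and values as leaf_1. The two leaves are 8 mm apart. Starts shut.
- leaf_2_lip (a point): Point on the underside of leaf 2's lip, in the middle of its width, 114 mm from the spine.
- leaf_2_hinge (a point): Point on the spine axis at the middle of leaf 2 (frame y = -80 mm), 106 mm above the table.
- seedlings: Black module tray 166 x 132 x 50 mm with twelve small green seedlings about 25 mm tall, standing on the table inside one half (+y or -y) of the cold frame. Origin: centre of its underside. The leaf over it is the one to open.
- sown: The same tray with twelve cells of bare soil, in the other half. Its leaf stays shut.
- pot: Bystander: terracotta pot 140 mm across, 125 mm high, with a red-flowered plant to about 210 mm. Origin: centre of its underside.
- trowel: Bystander: red plastic trowel, 285 mm long, lying flat, handle 28 mm thick. Origin: on the table under its middle.
- seed_box: Bystander: grey plastic seed box 150 x 210 x 85 mm, with its flip-top lid and small black knob about 130 mm high. Origin: centre of its underside.
- mister: Bystander: stainless misting bottle, 74 mm across, 190 mm tall, with a black trigger head. Origin: centre of its underside.
- spare_pots: Bystander: two nested terracotta pots, 92 mm across, 106 mm high. Origin: centre of the underside.
- twine: Bystander: wooden twine spool, 60 mm across, 70 mm high. Origin: centre of its underside.
- label_tin: Bystander: aluminium tin 64 mm across, 85 mm high, with white plant labels to 125 mm. Origin: centre of its underside.

How it is judged (in metres and radians):
At the end, for the whole second after the job is handed in: The leaf over the seedlings lies flat on the rear glazing (hinge within 0.09 rad of pi) and is at rest, the other leaf is shut (under 0.05 rad), the cold frame stands level within 10 mm of where it stood, and the seven bystanders within 20 mm of where they stood (((y of seedlings in the frame of frame above 0 m and value of joint leaf_1 above 3.05 rad and value of joint leaf_2 below 0.05 rad) or (y of seedlings in the frame of frame below 0 m and value of joint leaf_2 above 3.05 rad and value of joint leaf_1 below 0.05 rad)) and velocity of joint each of leaf_1, leaf_2 below 0.05 rad/s and distance of frame from where it was at the start of the episode below 0.01 m and angle between frame's own z axis and vertical below 0.05 rad and distance of each of pot, trowel, seed_box, mister, spare_pots, twine, label_tin from where it was at the start of the episode below 0.02 m); the robot touches nothing.
It fails at once if the leaf over the bare soil was raised ((y of seedlings in the frame of frame above 0 m and value of joint leaf_2 above 0.15 rad) or (y of seedlings in the frame of frame below 0 m and value of joint leaf_1 above 0.15 rad)).
It fails at once if the cold frame was lifted, tipped or shoved more than 10 mm (distance of frame from where it was at the start of the episode above 0.01 m or height (world z) of frame above 0.01 m or angle between frame's own z axis and vertical above 0.1 rad).
It fails at once if a bystander was lifted, knocked or carried off (moved more than 20 mm) (distance of any of pot, trowel, seed_box, mister, spare_pots, twine, label_tin from where it was at the start of the episode above 0.02 m).
It also fails if it takes over 51 s, if anything falls off the work surface, if the arm or the gripper's body presses on something with over 40 N, if the wrist force passes 120 N, or if a joint passes its speed limit or range.

## Working session

There is one attempt and no reset: what is moved stays moved. The work goes in short steps, Python scripts to look and compute and a tool call to move; the robot and the scene stay as the last step left them, time stands still between calls to the robot, and variables do not carry over. Pictures are saved under pics/ and viewed, at most 10 in all, crops included, and the job is handed in when it is done.

Besides the shell and the picture viewer there is one more tool, called as name(argument=value, ...), one argument or row to a line, values as JSON. play_rows: Moves the arm, as the interface text tells. Its arguments: {"type":"object","properties":{"deltas":{"type":"array"}},"required":["deltas"]}

```bash
mkdir -p pics; python3 - <<'E'
from cell import *
import cv2,numpy as np
for n in ["scene","top"]:
    im=get_image(n); cv2.imwrite(f"pics/{n}0.png",cv2.resize(im[:,:,::-1],(800,600),interpolation=cv2.INTER_CUBIC)); cv2.imwrite(f"{n}0.png",im[:,:,::-1])
    c=camera_info(n); print(n,c["fx"],c["fy"],c["cx"],c["cy"]); print(np.round(c["T"],3).tolist())
print(read_state())
E
```

```text
scene 483.3769797788928 483.3769797788928 253.64049306249584 185.4526926966133
[[0.806, 0.486, -0.338, 1134.692], [0.591, -0.675, 0.441, -821.672], [-0.014, -0.555, -0.831, 1630.219], [0.0, 0.0, 0.0, 1.0]]
top 471.92350958348885 471.92350958348885 259.3330916285733 192.33897155795856
[[-0.019, -0.975, 0.22, 115.992], [-1.0, 0.02, 0.0, 1.945], [-0.005, -0.219, -0.976, 1881.53], [0.0, 0.0, 0.0, 1.0]]
{'clock': 0.1, 'qpos': array([-1.33385163,  0.62927939,  0.03844089,  1.51827279, -0.02701111,
        0.99631589, -0.0200179 ]), 'qd': array([-0.00129932, -0.0011418 ,  0.00042427, -0.0025459 , -0.00203035,
        0.00076201,  0.00035053]), 'tau': array([ 3.02986329e-03, -5.64522350e+01,  1.23046875e+00, -1.93969023e+01,
        1.12983951e-02,  5.41067348e-03,  7.67793466e-06]), 'eef_pos': array([193.5873474, 619.904306 , 230.4627574]), 'tool_rot': array([-3.13983495e+00,  7.90457557e-06,  2.83882704e+00]), 'force': array([ 0.52817614,  1.03473575, -0.10124543]), 'torque': array([-0.02725544, -0.02131289, -0.07522423]), 'gripper_force': 0.0, 'width': 85.2340224528828}
```

View pics/scene0.png

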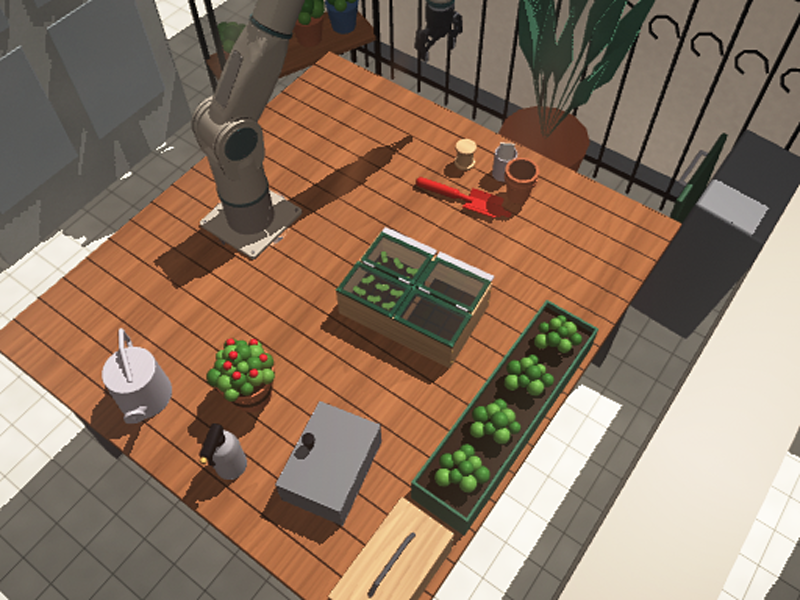

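View pics/top0.png

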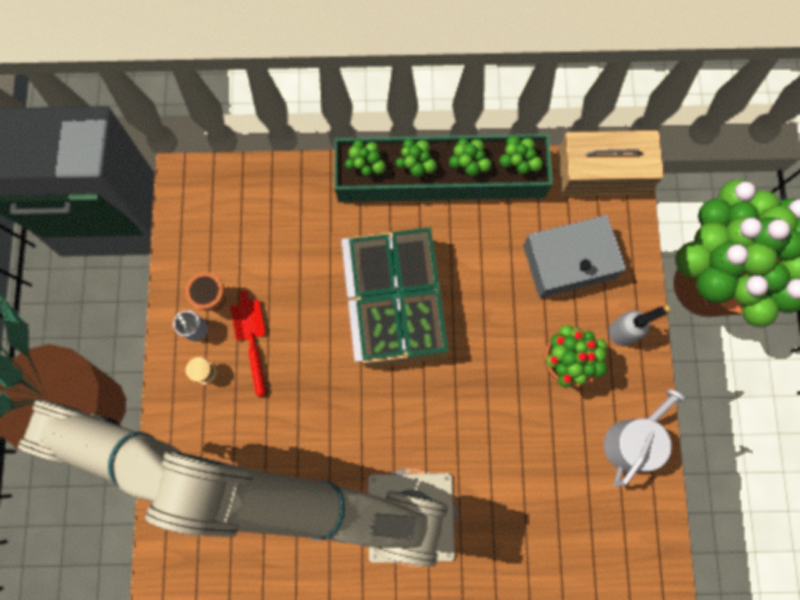

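The seedlings are in the half nearer the robot (low x, lower part of the top view at about (400,325)). The white lips run along the left (+y) side, from (345,238) to (357,360). Next I'll measure these.

```bash
cat > h.py <<'E'
import cv2,numpy as np
from cell import *
from scipy.spatial.transform import Rotation as Ro
def ray(n,uv,z):
    c=camera_info(n);T=np.array(c["T"]);d=T[:3,:3]@np.array([(uv[0]-c["cx"])/c["fx"],(uv[1]-c["cy"])/c["fy"],1]);o=T[:3,3]
    return o+d*(z-o[2])/d[2]
def state():
    s=read_state();return s
E
python3 - <<'E'
from h import *
for n,box in [("scene",(225,140,330,240)),("top",(210,140,300,240))]:
    im=cv2.imread(n+"0.png");hsv=cv2.cvtColor(im,cv2.COLOR_BGR2HSV)
    x0,y0,x1,y1=box
    m=np.zeros(im.shape[:2],np.uint8);m[y0:y1,x0:x1]=255
    w=cv2.inRange(hsv,(0,0,150),(180,60,255))&m
    g=cv2.inRange(hsv,(60,90,20),(95,255,140))&m
    for k,mm in(("lip",w),("green",g)):
        cs,_=cv2.findContours(mm,cv2.RETR_EXTERNAL,cv2.CHAIN_APPROX_NONE)
        for c in cs:
            if cv2.contourArea(c)<15: continue
            b=cv2.boxPoints(cv2.minAreaRect(c)); print(n,k,cv2.contourArea(c))
            for p in b: print("   ",np.round(p,1),np.round(ray(n,p,106),1)[:2])
im=cv2.imread("top0.png")[140:240,205:305];cv2.imwrite("pics/c1.png",cv2.resize(im,(600,600),interpolation=cv2.INTER_NEAREST))
E
```

```text
scene lip 112.0
    [279.5 164.1] [538.1 127.2]
    [281.1 160.5] [533.5 145.1]
    [315.8 176.3] [683.9 160.5]
    [314.2 179.8] [687.7 143. ]
scene lip 101.0
    [244.5 148.1] [379.5 111. ]
    [246.1 144.7] [374.2 128.4]
    [278.7 159.5] [522.9 143.6]
    [277.1 162.9] [527.4 126.5]
scene green 1909.0
    [218.2 186.6] [409.5 -95.5]
    [239.4 144.2] [350.9 114.7]
    [311.4 180.2] [680.1 135.3]
    [290.2 222.6] [717.7 -65.7]
top lip 158.5
    [222.5 192.2] [519.1 144.7]
    [227.5 191.6] [520.9 125.2]
    [231.8 229.9] [371.7 109.8]
    [226.7 230.5] [370.  128.9]
top lip 147.5
    [218.1 153.1] [677.  161.5]
    [223.2 152.5] [678.9 141.6]
    [227.3 189.6] [528.8 126.1]
    [222.2 190.2] [527.  145.6]
top green 1557.0
    [223.2 152.4] [679.6 141.6]
    [276.  145.8] [702.5 -66.7]
    [285.8 224.2] [389.7 -95.5]
    [233.  230.8] [368.5 105.3]
```

View pics/c1.png

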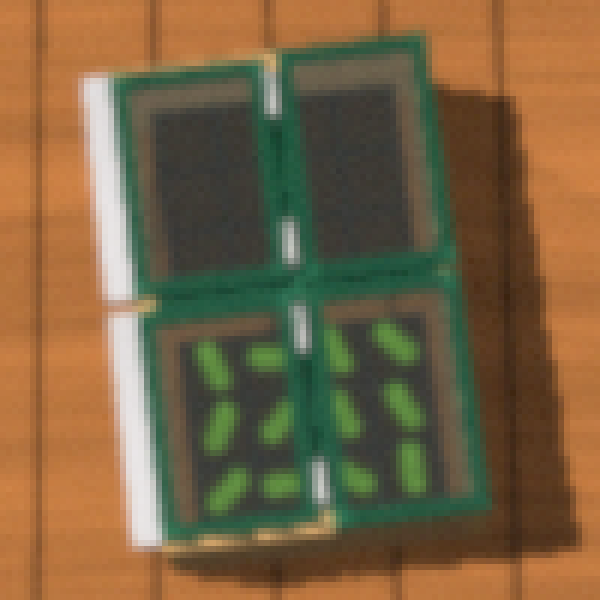

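```bash
cat >> h.py <<'E'
yf=np.array([.9944,.106,0]); U=np.array([-.106,.9944,0]); Z=np.array([0,0,1.]); H=np.array([459.,14,106])
def pose(u,v,w,b):   # b pitch deg; u outward, v along frame y from leaf middle, w height above table
    b=np.radians(b); z=-np.cos(b)*U-np.sin(b)*Z; x=-yf; y=np.cross(z,x)
    return H*[1,1,0]+u*U+v*yf+w*Z, np.column_stack([x,y,z])
def rel(targets):
    s=read_state(); p=np.array(s["eef_pos"]); R=Ro.from_euler("xyz",s["tool_rot"]).as_matrix()
    d=p-H*[1,1,0]; z=R[:,2]
    print("t",round(s["clock"],2),"u,v,w",np.round([d@U,d@yf,p[2]],1),"pitch",round(np.degrees(np.arctan2(-z[2],-z@U)),1),"q",np.round(s["qpos"],2),"F",np.round(s["force"],1),"w",round(s["width"],1))
    for t in targets:
        P,Q=pose(*t); print(t,np.round(R.T@(P-p),0).tolist(),np.round(Ro.from_matrix(R.T@Q).as_rotvec(),2).tolist())
E
python3 -c "
from h import *
for n,p in dict(twine=(128,237),tin=(120,208),pots=(131,186),trowel=(160,221)).items(): print(n,ray('top',p,60).round())
rel([(250,0,280,75),(190,0,280,50)])"
```

```text
twine [359. 515.  60.]
tin [474. 552.  60.]
pots [562. 512.  60.]
trowel [419. 393.  60.]
t 0.1 u,v,w [ 630.6 -199.7  230.5] pitch 89.9 q [-1.33  0.63  0.04  1.52 -0.03  1.   -0.02] F [ 0.5  1.  -0.1] w 85.2
(250, 0, 280, 75) [-335.0, -270.0, -49.0] [0.26, -0.05, -0.41]
(190, 0, 280, 50) [-358.0, -325.0, -49.0] [0.69, -0.14, -0.39]
```

play_rows(
  deltas=[-10,-10,-49,0,0,0,0,-335,-270,-49,0.26,-0.05,-0.41,0,-335,-270,-49,0.26,-0.05,-0.41,0,-335,-270,-49,0.26,-0.05,-0.41,0,-335,-270,-49,0.26,-0.05,-0.41,0,-335,-270,-49,0.26,-0.05,-0.41,0,-335,-270,-49,0.26,-0.05,-0.41,0,-335,-270,-49,0.26,-0.05,-0.41,0,-358,-325,-49,0.69,-0.14,-0.39,0,-358,-325,-49,0.69,-0.14,-0.39,0],
)

```text
clock: 1.35
eef_pos: [440.1, 197.2, 282.5]
tool_rot: [-2.496, 0.001, -3.048]
force: [0.9, 1.4, -0.7]
width: 0.2
gripper_force: 0.0
```

```bash
python3 -c "
from h import *
rel([(190,0,250,45),(190,0,180,20)])"
```

```text
t 1.35 u,v,w [184.2   0.6 282.5] pitch 53.0 q [-0.92  0.56  0.16  1.73  0.42  1.31  0.69] F [ 0.9  1.4 -0.7] w 0.2
(190, 0, 250, 45) [1.0, 24.0, 22.0] [0.14, -0.01, -0.01]
(190, 0, 180, 20) [1.0, 66.0, 78.0] [0.58, -0.01, -0.01]
```

play_rows(
  deltas=[1,24,22,0.14,-0.01,-0.01,0,1,38,40,0.28,-0.01,-0.01,0,1,52,60,0.43,-0.01,-0.01,0,1,66,78,0.58,-0.01,-0.01,0,1,66,78,0.58,-0.01,-0.01,0],
)

```text
clock: 1.98
eef_pos: [434.0, 209.6, 171.9]
tool_rot: [-1.916, -0.015, -3.021]
force: [0.3, 0.5, 0.9]
width: -0.0
gripper_force: 0.0
```

```bash
python3 -c "
from h import *
rel([(190,0,120,20),(190,0,66,20),(190,0,66,25)])
im=get_image('scene');cv2.imwrite('pics/s2.png',cv2.resize(im[60:300,80:400,::-1],(800,600)))"
```

```text
t 1.98 u,v,w [197.1  -4.1 171.9] pitch 19.8 q [-1.11  1.05  0.23  1.6   0.55  1.52  0.47] F [0.3 0.5 0.9] w -0.0
(190, 0, 120, 20) [-5.0, 46.0, 24.0] [-0.0, 0.01, 0.02]
(190, 0, 66, 20) [-6.0, 97.0, 43.0] [-0.0, 0.01, 0.02]
(190, 0, 66, 25) [-6.0, 97.0, 43.0] [-0.09, 0.01, 0.02]
```

View pics/s2.png

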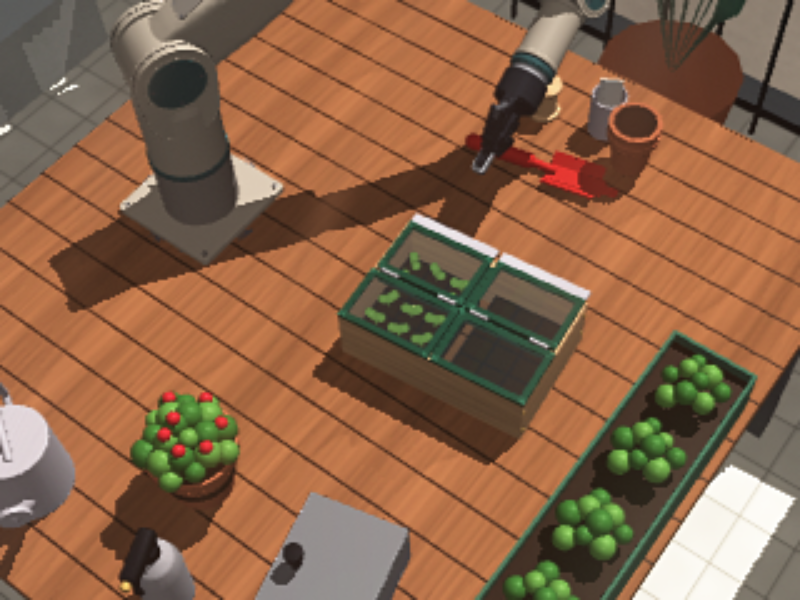

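Arm clear at (485,160). The wrist is toward the twine at (545,100). I'll lower it with a slightly steeper pitch.

play_rows(
  deltas=[-5,23,12,-0.05,0.01,0.02,0,-5,46,24,-0.09,0.01,0.02,0,-5,62,30,-0.09,0.01,0.02,0,-5,62,30,-0.09,0.01,0.02,0],
)

```text
clock: 2.52
eef_pos: [442.5, 204.1, 111.2]
tool_rot: [-2.016, 0.011, -3.042]
force: [0.5, 0.9, 0.1]
width: -0.2
gripper_force: 0.0
```

```bash
python3 -c "
from h import *
rel([(190,0,66,25),(150,0,66,25)])
a=get_image('scene')[60:180,200:360,::-1]
b=get_image('top')[130:280,60:260,::-1]
cv2.imwrite('pics/s3.png',np.hstack([cv2.resize(a,(400,300)),cv2.resize(b,(400,300))]))"
```

```text
t 2.52 u,v,w [190.8   3.7 111.2] pitch 25.5 q [-1.07  1.09  0.22  1.62  0.53  1.38  0.42] F [0.5 0.9 0.1] w -0.2
(190, 0, 66, 25) [4.0, 40.0, 20.0] [0.01, -0.0, -0.01]
(150, 0, 66, 25) [4.0, 23.0, 56.0] [0.01, -0.0, -0.01]
```

View pics/s3.png

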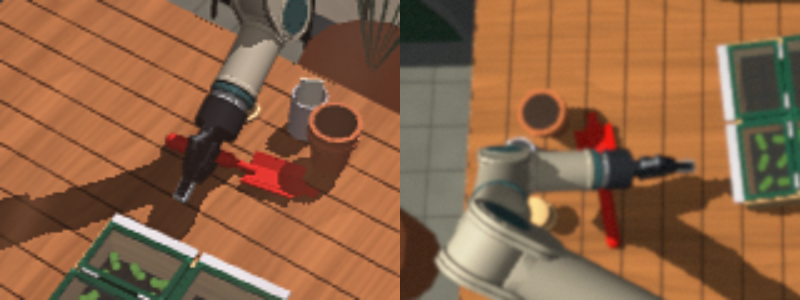

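Wrist above the tin (right panel (510,160)) but well over it in height. I'll go down and then in.

play_rows(
  deltas=[4,20,10,0,0,-0.01,0,4,40,20,0.01,0,-0.01,0,4,32,38,0.01,0,-0.01,0,4,23,56,0.01,0,-0.01,0,4,23,56,0.01,0,-0.01,0,4,23,56,0.01,0,-0.01,0],
)

```text
clock: 3.38
eef_pos: [442.5, 164.0, 64.1]
tool_rot: [-2.005, 0.001, -3.036]
force: [-0.5, -0.7, 0.6]
width: 0.1
gripper_force: 0.0
```

```bash
python3 -c "
from h import *
rel([(130,0,66,25),(116,0,66,25),(116,0,80,25)])
a=get_image('wrist')[:,:,::-1]
b=get_image('top')[150:250,180:310,::-1]
cv2.imwrite('pics/s4.png',np.hstack([cv2.resize(a,(400,300)),cv2.resize(b,(400,300))]))"
```

```text
t 3.38 u,v,w [150.9  -0.6  64.1] pitch 24.9 q [-1.04  1.15  0.22  1.69  0.56  1.27  0.37] F [-0.5 -0.7  0.6] w 0.1
(130, 0, 66, 25) [-1.0, -10.0, 18.0] [-0.0, 0.0, -0.0]
(116, 0, 66, 25) [-1.0, -16.0, 31.0] [-0.0, 0.0, -0.0]
(116, 0, 80, 25) [-1.0, -29.0, 25.0] [-0.0, 0.0, -0.0]
```

View pics/s4.png

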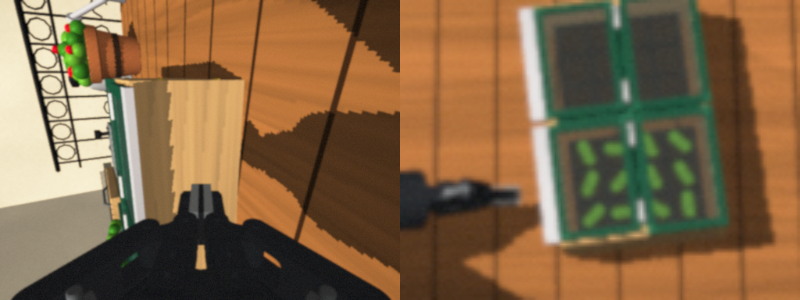

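Fingers point at the wall below the lip (left panel, tip (200,185); the lip is the white strip at x≈130). In the top view the tip is at (520,195), near the middle of leaf 2. I'll go under it and up.

play_rows(
  deltas=[-1,-10,18,0,0,0,0,-1,-16,31,0,0,0,0,-1,-16,31,0,0,0,0,-1,-20,29,0,0,0,0,-1,-25,27,0,0,0,0,-1,-29,25,0,0,0,0],
)

```text
clock: 4.22
eef_pos: [447.4, 128.8, 81.2]
tool_rot: [-2.004, 0.001, -3.036]
force: [-0.3, -0.3, 0.8]
width: -0.2
gripper_force: 0.0
```

```bash
cat >> h.py <<'E'
def arc(ths,rho=110,half=9,k=0,b0=25):
    out=[]
    for t in ths:
        b=max(b0,t/2) if t<=180 else 90; a=np.radians(t); br=np.radians(b)
        C=rho*np.array([np.cos(a),np.sin(a)])+6*np.array([np.sin(a),-np.cos(a)])
        T=C-half*np.array([-np.sin(br),np.cos(br)]); out.append((round(T[0],1),0,round(106+T[1],1),b))
    return out
E
python3 -c "
from h import *
rel(arc([0,5,10,15,20,25,30,35]))"
```

```text
t 4.22 u,v,w [115.4   0.6  81.2] pitch 24.8 q [-1.02  1.11  0.24  1.76  0.59  1.22  0.37] F [-0.3 -0.3  0.8] w -0.2
(np.float64(113.8), 0, np.float64(91.8), 25) [1.0, -10.0, -3.0] [-0.0, -0.0, -0.0]
(np.float64(113.9), 0, np.float64(101.5), 25) [1.0, -19.0, -7.0] [-0.0, -0.0, -0.0]
(np.float64(113.2), 0, np.float64(111.0), 25) [1.0, -28.0, -11.0] [-0.0, -0.0, -0.0]
(np.float64(111.6), 0, np.float64(120.5), 25) [1.0, -37.0, -13.0] [-0.0, -0.0, -0.0]
(np.float64(109.2), 0, np.float64(129.8), 25) [1.0, -47.0, -15.0] [-0.0, -0.0, -0.0]
(np.float64(106.0), 0, np.float64(138.9), 25) [1.0, -56.0, -16.0] [-0.0, -0.0, -0.0]
(np.float64(102.1), 0, np.float64(147.6), 25) [1.0, -66.0, -16.0] [-0.0, -0.0, -0.0]
(np.float64(97.4), 0, np.float64(156.0), 25) [1.0, -75.0, -15.0] [-0.0, -0.0, -0.0]
```

play_rows(
  deltas=[0,-10,-3,0,0,0,0,0,-19,-7,0,0,0,0,0,-28,-11,0,0,0,0,0,-37,-13,0,0,0,0,0,-47,-15,0,0,0,0,0,-56,-16,0,0,0,0],
)

```text
clock: 4.97
eef_pos: [448.1, 118.7, 139.1]
tool_rot: [-2.003, 0.001, -3.037]
force: [0.0, 0.2, -2.9]
width: -0.1
gripper_force: 1.3
```

```bash
python3 -c "
from h import *
rel(arc([30,37,44,51,58,65,72,80,88]))
a=get_image('scene')[100:250,180:380,::-1]
b=get_image('top')[150:250,180:310,::-1]
cv2.imwrite('pics/s5.png',np.hstack([cv2.resize(a,(400,300)),cv2.resize(b,(400,300))]))"
```

```text
t 4.97 u,v,w [105.2   0.2 139.1] pitch 24.8 q [-1.02  1.01  0.26  1.8   0.61  1.26  0.42] F [ 0.   0.2 -2.9] w -0.1
(np.float64(102.1), 0, np.float64(147.6), 25) [0.0, -9.0, -1.0] [-0.0, -0.0, -0.0]
(np.float64(95.3), 0, np.float64(159.3), 25) [0.0, -22.0, 1.0] [-0.0, -0.0, -0.0]
(np.float64(87.1), 0, np.float64(169.9), 25) [0.0, -36.0, 4.0] [-0.0, -0.0, -0.0]
(np.float64(77.8), 0, np.float64(179.6), 25.5) [0.0, -48.0, 8.0] [-0.01, -0.0, -0.0]
(np.float64(67.7), 0, np.float64(188.2), 29.0) [0.0, -60.0, 14.0] [-0.07, -0.0, -0.0]
(np.float64(56.8), 0, np.float64(195.6), 32.5) [0.0, -72.0, 20.0] [-0.13, -0.0, -0.0]
(np.float64(45.0), 0, np.float64(201.5), 36.0) [0.0, -82.0, 29.0] [-0.2, -0.0, -0.0]
(np.float64(30.8), 0, np.float64(206.4), 40.0) [0.0, -92.0, 39.0] [-0.27, -0.0, -0.0]
(np.float64(16.1), 0, np.float64(209.2), 44.0) [0.0, -101.0, 52.0] [-0.34, -0.0, -0.0]
```

View pics/s5.png

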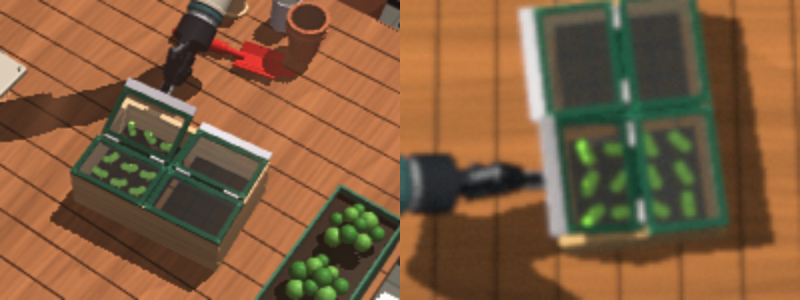

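Leaf 2 is up about 25°, with its lip at (160,95). Leaf 1 is still shut and the force is 3 N. I'll continue along the arc.

play_rows(
  deltas=[0,-9,-1,0,0,0,0,0,-22,1,0,0,0,0,0,-36,4,0,0,0,0,0,-48,8,-0.01,0,0,0,0,-60,14,-0.07,0,0,0,0,-72,20,-0.13,0,0,0,0,-82,29,-0.2,0,0,0,0,-92,39,-0.27,0,0,0,0,-101,52,-0.34,0,0,0],
)

```text
clock: 6.2
eef_pos: [457.8, 29.4, 209.3]
tool_rot: [-2.346, 0.002, -3.036]
force: [1.2, 1.6, -0.4]
width: -0.1
gripper_force: 1.1
```

```bash
python3 -c "
from h import *
rel(arc([95,102,109,116,123,130,137,144,150]))"
```

```text
t 6.2 u,v,w [ 15.4   0.5 209.3] pitch 44.4 q [-0.8   0.64  0.25  2.02  0.66  1.01  0.6 ] F [ 1.2  1.6 -0.4] w -0.1
(np.float64(3.0), 0, np.float64(210.0), 47.5) [0.0, -9.0, 8.0] [-0.05, 0.0, -0.0]
(np.float64(-10.0), 0, np.float64(209.2), 51.0) [0.0, -18.0, 18.0] [-0.11, 0.0, -0.0]
(np.float64(-22.8), 0, np.float64(206.7), 54.5) [0.0, -25.0, 29.0] [-0.18, 0.0, -0.0]
(np.float64(-35.2), 0, np.float64(202.7), 58.0) [0.0, -31.0, 41.0] [-0.24, 0.0, -0.0]
(np.float64(-47.0), 0, np.float64(197.2), 61.5) [0.0, -35.0, 53.0] [-0.3, 0.0, -0.0]
(np.float64(-58.0), 0, np.float64(190.3), 65.0) [0.0, -38.0, 66.0] [-0.36, 0.0, -0.0]
(np.float64(-68.0), 0, np.float64(182.1), 68.5) [0.0, -39.0, 79.0] [-0.42, 0.0, -0.0]
(np.float64(-76.9), 0, np.float64(172.7), 72.0) [1.0, -38.0, 92.0] [-0.48, 0.0, -0.0]
(np.float64(-83.6), 0, np.float64(163.9), 75.0) [1.0, -37.0, 103.0] [-0.53, 0.0, -0.0]
```

play_rows(
  deltas=[0,-9,8,-0.05,0,0,0,0,-18,18,-0.11,0,0,0,0,-25,29,-0.18,0,0,0,0,-31,41,-0.24,0,0,0,0,-35,53,-0.3,0,0,0,0,-38,66,-0.36,0,0,0,0,-39,79,-0.42,0,0,0,0,-38,92,-0.48,0,0,0,0,-37,103,-0.53,0,0,0],
)

```text
clock: 7.32
eef_pos: [467.4, -70.7, 163.5]
tool_rot: [-2.874, 0.001, -3.038]
force: [-0.2, 1.4, 0.4]
width: -0.1
gripper_force: 0.7
```

```bash
python3 -c "
from h import *
rel(arc([155,160,165,170,175,178])+[(-103,0,113,90),(-103,0,111,90)])
a=get_image('scene')[100:250,180:380,::-1]
b=get_image('top')[150:250,180:310,::-1]
cv2.imwrite('pics/s6.png',np.hstack([cv2.resize(a,(400,300)),cv2.resize(b,(400,300))]))"
```

```text
t 7.33 u,v,w [-85.1  -0.6 163.5] pitch 74.7 q [-0.16  0.49  0.07  2.12  0.44  0.57  1.2 ] F [-0.2  1.4  0.4] w -0.1
(np.float64(-88.4), 0, np.float64(156.0), 77.5) [-1.0, -1.0, 8.0] [-0.05, 0.0, -0.0]
(np.float64(-92.5), 0, np.float64(147.7), 80.0) [-1.0, -3.0, 17.0] [-0.09, 0.0, -0.0]
(np.float64(-95.8), 0, np.float64(139.1), 82.5) [-1.0, -4.0, 26.0] [-0.14, 0.0, -0.0]
(np.float64(-98.3), 0, np.float64(130.2), 85.0) [-1.0, -4.0, 36.0] [-0.18, 0.0, -0.0]
(np.float64(-100.1), 0, np.float64(121.2), 87.5) [-1.0, -3.0, 45.0] [-0.22, 0.0, -0.0]
(np.float64(-100.7), 0, np.float64(115.7), 89.0) [-1.0, -2.0, 50.0] [-0.25, 0.0, -0.0]
(-103, 0, 113, 90) [-1.0, -4.0, 53.0] [-0.27, 0.0, -0.0]
(-103, 0, 111, 90) [-1.0, -3.0, 55.0] [-0.27, 0.0, -0.0]
```

View pics/s6.png

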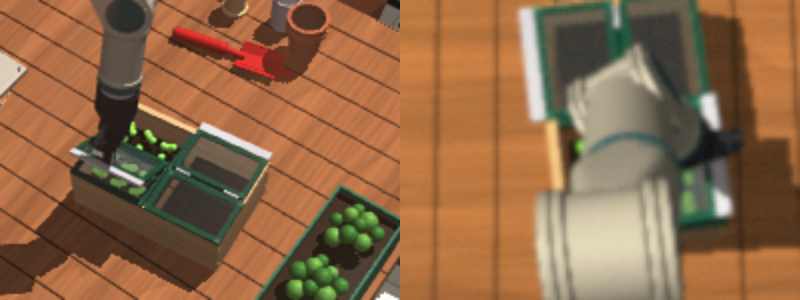

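The leaf is past vertical (lip at (105,165), left panel) and following the tip. Now the final press.

play_rows(
  deltas=[-1,-1,8,-0.05,0,0,0,-1,-3,17,-0.09,0,0,0,-1,-4,26,-0.14,0,0,0,-1,-4,36,-0.18,0,0,0,-1,-3,45,-0.22,0,0,0,-1,-2,50,-0.25,0,0,0,-1,-3,53,-0.27,0,0,0,-1,-3,54,-0.27,0,0,0],
)

```text
clock: 8.43
eef_pos: [470.1, -86.4, 111.9]
tool_rot: [3.14, -0.0, -3.037]
force: [-3.3, -0.4, 12.3]
width: -0.4
gripper_force: 6.3
```

```bash
python3 -c "
from h import *
rel([(-103,0,111,90)])"
```

```text
t 8.43 u,v,w [-101.     0.4  111.9] pitch 90.1 q [ 0.26  0.59 -0.19  2.09  0.23  0.48  1.57] F [-3.3 -0.4 12.3] w -0.4
(-103, 0, 111, 90) [0.0, -2.0, 1.0] [0.0, -0.0, -0.0]
```

play_rows(
  deltas=[0,0,1,0,0,0,0,0,0,1,0,0,0,0,0,0,-20,0,0,0,0,0,0,-60,0,0,0,0,0,0,-120,0,0,0,0,-60,0,-160,0,0,0,0,60,0,-180,0,0,0,0,120,0,-180,0,0,0,0,150,0,-180,0,0,0,0,150,0,-180,0,0,0,0],
)

```text
clock: 9.68
eef_pos: [317.2, -101.9, 291.3]
tool_rot: [3.141, -0.002, -3.038]
force: [0.7, 1.0, 0.8]
width: 0.1
gripper_force: 0.0
```

```bash
python3 -c "
from h import *
rel([])
a=get_image('scene')[100:250,180:380,::-1]
b=get_image('top')[:,:,::-1]; cv2.imwrite('topE.png',b)
cv2.imwrite('pics/s7.png',np.hstack([cv2.resize(a,(400,300)),cv2.resize(b,(400,300))]))"
```

```text
t 9.68 u,v,w [-100.3 -153.3  291.3] pitch 90.1 q [ 0.49  0.09 -0.28  2.2   0.03  0.85  1.86] F [0.7 1.  0.8] w 0.1
```

View pics/s7.png

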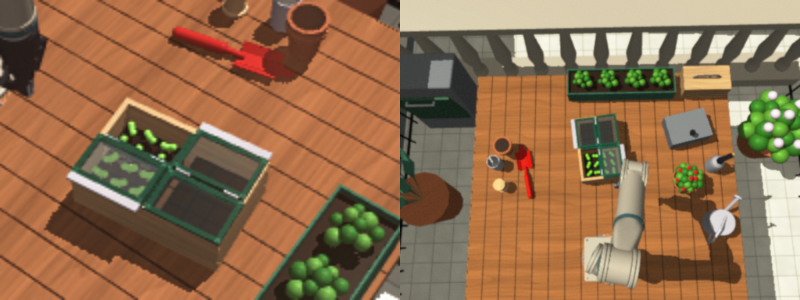

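Leaf 2 lies flat on the rear glazing (lip at (105,190)). Leaf 1 is shut, the bystanders haven't moved, and the arm is clear.

```bash
python3 -c "
from cell import *
print(finish_job())"
```

```text
the job is handed in; nothing more can be done
None
```

I flipped the seedlings' leaf (leaf_2) right over onto the rear glazing and handed the job in at about 10 s. In the last pictures leaf_1 was still shut, the frame and bystanders showed no visible shift, and the arm was clear. The hand-in call returned no verdict.

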